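# Find the canister lid that rocks and press it home

### The arm

A 6-joint arm with a two-finger parallel gripper is mounted at the origin on a cart in front of the work surface, level with it; the furniture and walls round the work are solid. World frame = base frame: x ahead of the robot, y to its left, z up, the work surface at z = 0. Lengths are in mm, angles in rad, forces in N, time in s.
With the tool pointing down it reaches from about 275 to 750 mm from the base axis. Payload 10.2 kg.
Tool frame: the origin (TCP) lies midway between the tips of the shut fingers; the grasp point (between the pads) lies 19 mm behind it; z points along the fingers, y is the direction in which the jaws open and shut (so a half turn about z gives the same grasp; the last joint's range is limited). The gripper opens to 85 mm and grips with 20 to 120 N. Pads are 22 mm wide; open, the fingers measure 114 mm over their backs; the gripper's body (76 mm by 85 mm) begins 54 mm behind the grasp point. The pads swing forward as they close: fully open they stand 13 mm farther back than shut.
Start: joints at [-1.484, 0.313, 1.498, -0, 1.331, -0.223], TCP at [160.043, -500.017, 231.294] pointing down, gripper open.
Joint ranges: [-2.94, 2.94], [-0.97, 2.17], [0.19, 2.56], [-1.23, 4.37], [0.02, 3.11], [-2.88, 2.88]. Speed limits (rad/s): [2.39, 2.39, 3.01, 3.14, 3.14, 3.14].

### API

Orientations are given as a unit quaternion [w, x, y, z].
In Python, from rig import sense, optics, ctrl gives the robot as it stands.
- The arm moves only by the tool play_rows, never from a script. Its argument "plan" is a list of rows, each a list of 7 numbers: the shift along the world's x, y, z in mm, then the turn, a rotation vector about the world's x, y, z in rad, then the opening, from -1 (shut) to 1 (fully open), so that 0 is half open. A call has 1 to 5 rows; each row shifts and turns the pose as measured when the row begins; what a row does not reach is not made up. A row lasts 1/12 s, in which the tool goes at most 41.7 mm and 7.16 degrees, less where a joint would pass 70% of its speed; a pose out of reach is approached as far as the arm can. A call is refused whole if a number of a shift passes 41.7 or a number of a turn 0.125, either way. A call with a gripper value outside its range is refused whole. The fingers move at their own pace and stop on an object; "grip_force" is the grip in N (left out, the last holds). Time passes only in rows, so rows that do not move let the fingers close. It gives the time, the measured TCP pose, the force and the opening at its end, in the units of the state.
- sense(): the state, without advancing time (a new reading comes with each control period).
- optics.capture(name): name is "side" or "top"; returns a dict with "img" (420x560x3 uint8, blue, green, red), "fx", "fy", "cx", "cy" (pixels), "world_to_cam" (4x4, takes a point from world to camera coordinates). Camera axes: x right, y up, looking along -z (the intrinsics and any distortion apply to the point x, -y, -z); pixel columns grow to the right and rows downward; lengths in mm; the calibration is good to about 2 mm. A picture is of the moment at which its call begins. There is no depth.
- ctrl.finish_job(): hands the job in, once; it reports no verdict.
The state is a dict: "time_s": time; "joints": joint angles; "dq": joint speeds; "tau": joint torques, N m; "eef_pos": TCP position; "ee_rot": TCP orientation; "force": force on the tool from outside, world axes, zero at the start; "wrist_torque": the same for the moment, N m; "grip_width": opening from 0.0 (shut) to 1.0 (fully open).
Only numpy, scipy, OpenCV 4.12 (cv2) and the standard library are available. Lean on these libraries where they do the work, as an engineer would, in place of code of your own. Each camera call takes 0.05 s, during which the arm holds its last target. There are 200 camera calls.

### The job

One of the three identical storage canisters has a lid that is not properly on. Press lightly near the edge of the lids, one after another, until you find the one that rocks under the finger, then press that lid down on its knob until it is fully home and level. Use the fingertips only: do not lift any lid, do not push anywhere with brute force, and leave the things standing round about where they are.

Things in the scene. Friction and masses are not known exactly. Their poses are not given: they have to be found in the camera images.
- cover_a (a point): lid of one of three identical blue enamel canisters, fixed upright, all about 105 mm high but differing by some mm, so height tells nothing. Point: on the lid's axis, level with its top face near the edge; z is the lid's up axis. Lid 92 mm across; a knob 20 mm across, its top 15 mm above the point, is in its middle. Two lids are firm; the third (any of them) rocks.
- cover_b (a point): the same point of the second lid, exactly alike. The lid that rocks stands 6 mm up but looks like the others; pressed with 2 to 4 N about 32 mm from its middle, on any side, that edge sinks 4 to 5 mm (tilt about 0.14 rad) while the middle stays, and it swings level when let go. A firm lid gives 1 mm at most.
- cover_c (a point): the same point of the third lid, exactly alike. Pressed straight down on the knob, the lid that rocks resists up to about 7 N, then slides down 6 mm onto its rim, where it stops hard, stays when let go, and rocks no more. The canisters stand in a row from left to right, in any order of names.
- salt: salt shaker, 44 mm across, 90 mm high; loose bystander, origin at the middle of its underside
- pepper: pepper shaker, 44 mm across, 90 mm high; loose bystander, origin at the middle of its underside
- teaspoon: teaspoon 131 mm long, 27 mm wide, 10 mm high, lying between two canisters; loose bystander, origin at the middle of its underside
- peeler: vegetable peeler 129 mm long, 16 mm high; loose bystander, origin at the middle of its underside
- mug: mug with a handle, 87 mm across, 93 mm high, behind the canisters; loose bystander, origin at the middle of its underside
- cup: fluted cup, 70 mm across, 65 mm high, behind the canisters; loose bystander, origin at the middle of its underside

How it is judged:
By the outcome, as a careful person would: the job done as asked, in the order asked, and still so for the second after the job is handed in, with the robot touching nothing.
It also fails if it takes over 48 s, if anything falls off the work surface, if the arm or the gripper's body presses on something with over 40 N, if the wrist force passes 120 N, or if a joint passes its speed limit or range.

## Working session

There is one attempt and no reset: what is moved stays moved. The work goes in short steps, Python scripts to look and compute and a tool call to move; the robot and the scene stay as the last step left them, time stands still between calls to the robot, and variables do not carry over. Pictures are saved under pics/ and viewed, about 8 in all and at most 12, crops included, and the job is handed in when it is done.

Besides the shell and the picture viewer there is one more tool, called after ">>>" as name([rows], argument=value, ...), one row to a line, values as JSON. play_rows: Moves the arm, as the interface text tells. Its arguments: {"type":"object","properties":{"plan":{"type":"array"},"grip_force":{"type":"number"}},"required":["plan"]}

```bash
mkdir -p pics; ls; python3 - <<'E'
from rig import sense,optics
import cv2,numpy as np
print(sense())
for n in("top","side"):
    c=optics.capture(n); cv2.imwrite(f"pics/{n}0.png",c["img"])
    print(n,c["fx"],c["fy"],c["cx"],c["cy"],[k for k in c]); print(np.round(c["world_to_cam"],3).tolist())
E
```

```text
pics
{'time_s': 0.0, 'joints': array([-1.48438349e+00,  3.13479800e-01,  1.49841215e+00,  4.28041179e-08,
        1.33101626e+00, -2.23404609e-01]), 'dq': array([-6.02989916e-04,  6.80464701e-04, -1.00466597e-03,  2.04215165e-04,
       -2.82436422e-05, -8.57275335e-05]), 'tau': array([-2.23035524e-03, -4.12275553e+01, -2.59742492e+01, -2.62440935e-04,
        4.12271416e-03, -2.51784961e-06]), 'eef_pos': array([ 160.0284386 , -499.7526374 ,  230.72921749]), 'ee_rot': array([-6.56233139e-04,  9.88025405e-01,  1.54289879e-01,  4.50405331e-05]), 'force': array([-0.51341003, -1.22052446,  0.91210196]), 'wrist_torque': array([-0.01515361,  0.00413824, -0.03627709]), 'grip_width': 0.9997443457505029}
top 418.79931887740196 418.79931887740196 277.29858193043043 213.72617570970257 ['img', 'fx', 'fy', 'cx', 'cy', 'world_to_cam']
[[0.012, -1.0, -0.005, 72.413], [0.995, 0.011, 0.101, -575.286], [-0.101, -0.006, 0.995, -877.923], [0.0, 0.0, 0.0, 1.0]]
side 404.3196476023542 404.3196476023542 283.75701546300104 210.17864530682306 ['img', 'fx', 'fy', 'cx', 'cy', 'world_to_cam']
[[-0.357, -0.934, 0.002, 270.934], [0.735, -0.28, 0.617, -443.637], [-0.576, 0.222, 0.787, -677.357], [0.0, 0.0, 0.0, 1.0]]
```

View pics/top0.png

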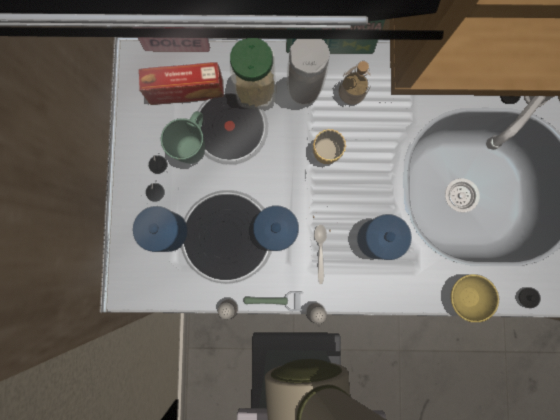

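View pics/side0.png

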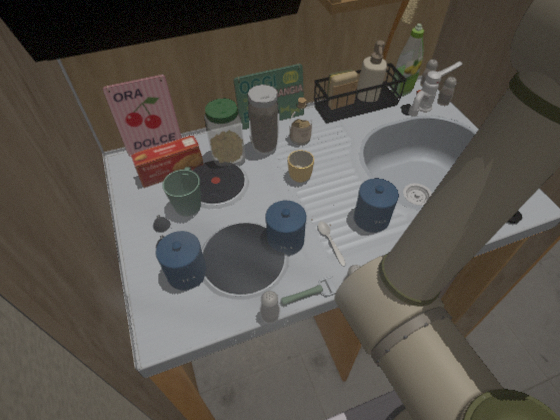

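The top view shows blue lids at about (156,229), (276,228) and (388,237). The side view shows their knobs at about (177,243), (286,211) and (378,187). Next I'll zoom in on the knobs and lids.

```bash
python3 - <<'E'
import cv2,numpy as np
rows=[]
for n,cs in(("top",[(156,229),(276,228),(388,237)]),("side",[(180,252),(286,217),(378,197)])):
    im=cv2.imread(f"pics/{n}0.png"); r=[]
    for x,y in cs:
        p=cv2.resize(im[y-30:y+30,x-30:x+30],None,fx=4.4,fy=4.4,interpolation=cv2.INTER_CUBIC)
        p=cv2.convertScaleAbs(p,alpha=1.6)
        for k in range(0,60,10): 
            cv2.putText(p,str(x-30+k),(int(k*4.4),8),0,.3,(255,255,255));cv2.putText(p,str(y-30+k),(0,int(k*4.4)+4),0,.3,(0,255,255))
            cv2.line(p,(int(k*4.4),10),(int(k*4.4),14),(255,255,255));
        r.append(p)
    rows.append(np.hstack(r))
cv2.imwrite("pics/z.png",np.vstack(rows))
E
```

```text
(no output)
```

View pics/z.png

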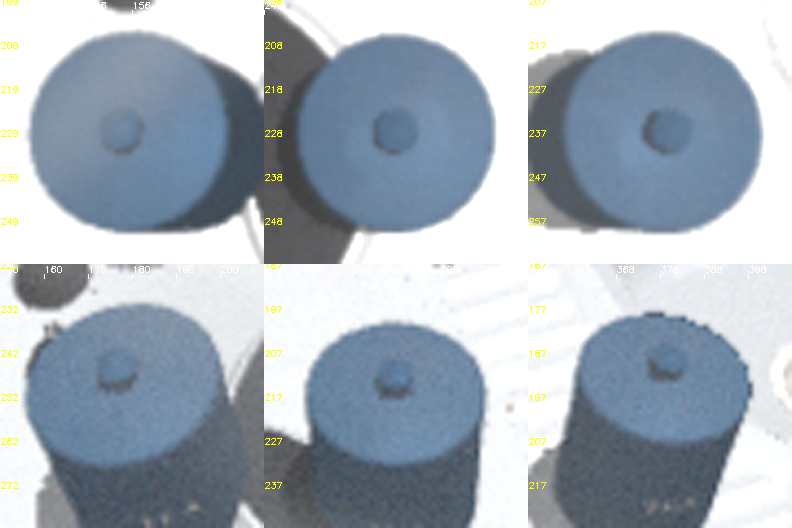

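Every panel shows a lid with a knob. I read the knob tops at top (154,228.1), (276,227.3), (390.3,236.3) and side (176.8,245.2), (286.2,211.8), (379.8,188.4), and will triangulate from those.

```bash
cat > geo.py <<'E'
import numpy as np,cv2
from rig import optics
def P(c):
    K=np.array([[c["fx"],0,c["cx"]],[0,c["fy"],c["cy"]],[0,0,1]])
    return K@np.diag([1,-1,-1])@np.array(c["world_to_cam"])[:3]
def tri(cs,a,b):
    X=cv2.triangulatePoints(P(cs[0]),P(cs[1]),np.array([a],float).T,np.array([b],float).T)[:,0]; X=X[:3]/X[3]
    e=[np.linalg.norm((lambda v:v[:2]/v[2])(P(c)@np.append(X,1))-p) for c,p in zip(cs,(a,b))]
    return np.round(X,1),np.round(e,1)
E
python3 - <<'E'
from geo import *
cs=[optics.capture("top"),optics.capture("side")]
for n,kt,ks,lt,ls in(("L",(154,228.1),(176.8,245.2),(155.3,228.9),(178.1,249.5)),("M",(276,227.3),(286.2,211.8),(276.1,228.2),(285.8,216.5)),("R",(390.3,236.3),(379.8,188.4),(388.6,237.2),(379.1,193.1))):
    print(n,"knob",*tri(cs,kt,ks),"lid",*tri(cs,lt,ls))
E
```

```text
L knob [534.8 320.3 111.2] [0.2 0.2] lid [533.9 321.4  97. ] [0.5 0.5]
M knob [539.   79.8 107.2] [0.6 0.6] lid [538.6  80.2  90.9] [0.3 0.3]
R knob [ 523.9 -144.2  109.9] [0.5 0.4] lid [ 522.8 -145.    94.2] [0.5 0.5]
```

R knob is about (524,-144,110), M (539,80,107) and L (534,320,111). Lid faces are about 15 mm lower, which agrees with the sizes given. I'll shut the fingers and start with R, on its near side.

>>> play_rows([
  [26,26.5,0,0,0,-0.1,-1],
  [26,26.5,0,0,0,-0.1,-1],
  [26,26.5,0,0,0,-0.1,-1],
  [26,26.5,0,0,0,0,-1],
  [26,26.5,0,0,0,0,-1],
])

```text
time_s: 0.62
eef_pos: [289.3, -365.7, 229.2]
ee_rot: [-0.001, 1.0, -0.007, -0.001]
force: [-0.3, -0.5, 0.3]
grip_width: 0.296
```

>>> play_rows([
  [26,26.5,-5,0,0,0,-1],
  [26,26.5,-5,0,0,0,-1],
  [26,26.5,-5,0,0,0,-1],
  [26,26.5,-5,0,0,0,-1],
  [26,26.5,-5,0,0,0,-1],
])

```text
time_s: 1.03
eef_pos: [424.3, -225.5, 204.4]
ee_rot: [0.0, 1.0, -0.008, 0.0]
force: [-0.3, -1.1, 0.8]
grip_width: 0.002
```

>>> play_rows([
  [17,20,-20,0,0,0,-1],
  [17,20,-20,0,0,0,-1],
  [17,20,-20,0,0,0,-1],
  [13,15,-12,0,0,0,-1],
  [0,0,0,0,0,0,-1],
])

```text
time_s: 1.45
eef_pos: [493.9, -140.7, 128.6]
ee_rot: [0.0, 1.0, -0.005, 0.001]
force: [0.5, -0.5, -0.2]
grip_width: -0.001
```

>>> play_rows([
  [-2,-4,-8,0,0,0,-1],
  [0,0,-8,0,0,0,-1],
  [0,0,-5,0,0,0,-1],
  [0,0,0,0,0,0,-1],
])

```text
time_s: 1.78
eef_pos: [491.0, -145.9, 105.6]
ee_rot: [0.0, 1.0, -0.004, 0.0]
force: [-1.0, -0.3, 0.2]
grip_width: 0.001
```

```bash
python3 - <<'E'
from geo import *
from rig import sense
o=[optics.capture(n)["img"] for n in("top","side")]
a=o[0][180:300,330:450];b=o[1][130:250,320:440]
cv2.imwrite("pics/r1.png",cv2.resize(np.hstack([a,b]),None,fx=3.3,fy=3.3,interpolation=cv2.INTER_CUBIC))
print(sense()["eef_pos"],sense()["force"])
E
```

```text
[ 491.4997226  -145.95386797  106.59954599] [0.18174728 0.08189686 0.6506871 ]
```

View pics/r1.png

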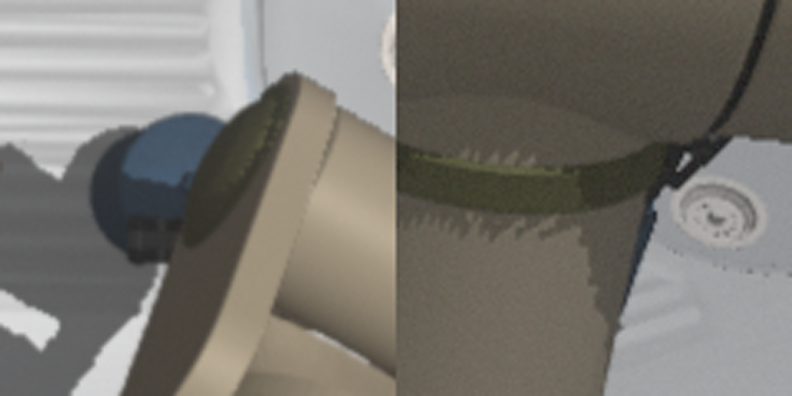

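The arm hides the tips: the top crop shows only the lid's left part, and the side crop is blocked. I'll rely on touch and go down slowly.

>>> play_rows([
  [0,0,-3,0,0,0,-1],
  [0,0,-3,0,0,0,-1],
  [0,0,0,0,0,0,-1],
])

```text
time_s: 2.13
eef_pos: [491.9, -147.1, 101.9]
ee_rot: [0.001, 1.0, -0.005, 0.002]
force: [-1.4, 1.8, 2.7]
grip_width: -0.001
```

>>> play_rows([
  [0,0,-2,0,0,0,-1],
  [0,0,0,0,0,0,-1],
])

```text
time_s: 2.3
eef_pos: [492.0, -147.2, 101.8]
ee_rot: [0.001, 1.0, -0.005, 0.003]
force: [-2.2, 1.7, 3.0]
grip_width: -0.0
```

>>> play_rows([
  [0,0,-1,0,0,0,-1],
])

```text
time_s: 2.38
eef_pos: [492.0, -147.2, 101.5]
ee_rot: [0.002, 1.0, -0.005, 0.003]
force: [-4.0, 3.1, 8.8]
grip_width: -0.0
```

>>> play_rows([
  [0,0,5,0,0,0,-1],
  [0,2,0,0,0,0,-1],
  [0,0,0,0,0,0,-1],
])

```text
time_s: 2.63
eef_pos: [492.2, -145.4, 107.2]
ee_rot: [0.002, 1.0, -0.006, 0.004]
force: [0.2, 0.1, -0.5]
grip_width: -0.003
```

>>> play_rows([
  [0,0,-1,0,0,0,-1],
])

```text
time_s: 2.72
eef_pos: [492.4, -145.4, 106.4]
ee_rot: [0.002, 1.0, -0.006, 0.004]
force: [-0.1, 0.7, 0.5]
grip_width: -0.0
```

>>> play_rows([
  [0,0,-1,0,0,0,-1],
])

```text
time_s: 2.8
eef_pos: [492.4, -145.4, 105.3]
ee_rot: [0.002, 1.0, -0.005, 0.004]
force: [0.3, -0.1, -0.1]
grip_width: -0.003
```

>>> play_rows([
  [0,0,-1,0,0,0,-1],
])

```text
time_s: 2.88
eef_pos: [492.3, -145.4, 104.0]
ee_rot: [0.002, 1.0, -0.005, 0.004]
force: [0.5, -0.4, -0.1]
grip_width: -0.004
```

>>> play_rows([
  [0,0,-1,0,0,0,-1],
])

```text
time_s: 2.97
eef_pos: [492.3, -145.4, 102.7]
ee_rot: [0.002, 1.0, -0.005, 0.004]
force: [-0.8, -0.1, 0.7]
grip_width: -0.003
```

>>> play_rows([
  [0,0,-1,0,0,0,-1],
])

```text
time_s: 3.05
eef_pos: [492.3, -145.4, 101.6]
ee_rot: [0.002, 1.0, -0.005, 0.004]
force: [-1.3, 0.8, 8.5]
grip_width: -0.002
```

R is firm: contact came near 102.3 and 8.5 N moved it less than 1 mm. That's about 8 mm higher than the camera value, so I'll apply the same offset at M.

>>> play_rows([
  [0,0,15,0,0,0,-1],
  [0,0,18,0,0,0,-1],
  [3,35,0,0,0,0,-1],
  [3,38,0,0,0,0,-1],
  [3,38,0,0,0,0,-1],
])

```text
time_s: 3.47
eef_pos: [501.2, -37.1, 135.0]
ee_rot: [0.002, 1.0, -0.011, 0.004]
force: [1.0, -0.3, 0.0]
grip_width: 0.001
```

>>> play_rows([
  [3,38,0,0,0,0,-1],
  [3,38,0,0,0,0,-1],
  [0,32,0,0,0,0,-1],
  [0,0,-5,0,0,0,-1],
  [0,0,0,0,0,0,-1],
])

```text
time_s: 3.88
eef_pos: [506.3, 81.9, 129.6]
ee_rot: [0.002, 1.0, -0.008, 0.004]
force: [-0.4, -0.3, -0.2]
grip_width: 0.0
```

>>> play_rows([
  [0,-2,-10,0,0,0,-1],
  [0,0,-9,0,0,0,-1],
  [0,0,0,0,0,0,-1],
])

```text
time_s: 4.13
eef_pos: [506.3, 78.1, 108.7]
ee_rot: [0.002, 1.0, -0.008, 0.004]
force: [-1.1, -1.0, -1.8]
grip_width: -0.001
```

>>> play_rows([
  [0,0,-1.5,0,0,0,-1],
])

```text
time_s: 4.22
eef_pos: [506.3, 77.1, 106.7]
ee_rot: [0.002, 1.0, -0.009, 0.004]
force: [-0.2, 0.1, 0.6]
grip_width: -0.003
```

>>> play_rows([
  [0,0,-1,0,0,0,-1],
])

```text
time_s: 4.3
eef_pos: [506.2, 76.3, 105.2]
ee_rot: [0.002, 1.0, -0.01, 0.004]
force: [-0.5, 0.2, 0.1]
grip_width: -0.001
```

>>> play_rows([
  [0,0,-1,0,0,0,-1],
])

```text
time_s: 4.38
eef_pos: [506.3, 75.6, 104.1]
ee_rot: [0.002, 1.0, -0.01, 0.003]
force: [-0.4, -0.2, 0.9]
grip_width: 0.002
```

>>> play_rows([
  [0,0,-1,0,0,0,-1],
])

```text
time_s: 4.47
eef_pos: [506.4, 75.2, 103.1]
ee_rot: [0.002, 1.0, -0.011, 0.004]
force: [-0.6, 0.4, 0.7]
grip_width: 0.002
```

>>> play_rows([
  [0,0,-1,0,0,0,-1],
])

```text
time_s: 4.55
eef_pos: [506.6, 75.0, 102.2]
ee_rot: [0.002, 1.0, -0.011, 0.004]
force: [0.6, -0.3, -0.4]
grip_width: -0.003
```

>>> play_rows([
  [0,4,-0.5,0,0,0,-1],
])

```text
time_s: 4.63
eef_pos: [506.7, 78.6, 101.7]
ee_rot: [0.002, 1.0, -0.011, 0.004]
force: [-0.8, 0.5, -0.5]
grip_width: -0.001
```

>>> play_rows([
  [0,0,-1,0,0,0,-1],
])

```text
time_s: 4.72
eef_pos: [506.7, 79.0, 100.8]
ee_rot: [0.002, 1.0, -0.011, 0.004]
force: [0.5, 0.4, -0.5]
grip_width: -0.0
```

>>> play_rows([
  [0,0,-1,0,0,0,-1],
])

```text
time_s: 4.8
eef_pos: [506.8, 79.2, 99.8]
ee_rot: [0.002, 1.0, -0.011, 0.004]
force: [1.1, 0.3, -1.1]
grip_width: 0.001
```

>>> play_rows([
  [0,0,-0.7,0,0,0,-1],
])

```text
time_s: 4.88
eef_pos: [506.8, 79.4, 99.0]
ee_rot: [0.002, 1.0, -0.011, 0.004]
force: [-0.1, 0.5, -0.0]
grip_width: -0.001
```

>>> play_rows([
  [0,0,-1,0,0,0,-1],
])

```text
time_s: 4.97
eef_pos: [506.8, 79.4, 98.1]
ee_rot: [0.002, 1.0, -0.011, 0.004]
force: [-0.1, -0.0, 0.8]
grip_width: -0.003
```

>>> play_rows([
  [0,0,-0.8,0,0,0,-1],
])

```text
time_s: 5.05
eef_pos: [506.9, 79.5, 97.2]
ee_rot: [0.002, 1.0, -0.011, 0.004]
force: [-0.7, -0.9, 1.7]
grip_width: -0.001
```

>>> play_rows([
  [0,0,-0.8,0,0,0,-1],
])

```text
time_s: 5.13
eef_pos: [506.9, 79.5, 96.4]
ee_rot: [0.002, 1.0, -0.011, 0.004]
force: [0.2, 0.1, 1.8]
grip_width: -0.003
```

>>> play_rows([
  [0,0,-0.8,0,0,0,-1],
])

```text
time_s: 5.22
eef_pos: [507.0, 79.4, 95.7]
ee_rot: [0.002, 1.0, -0.011, 0.005]
force: [0.1, -0.9, 2.2]
grip_width: -0.001
```

>>> play_rows([
  [0,0,-0.8,0,0,0,-1],
])

```text
time_s: 5.3
eef_pos: [507.1, 79.5, 94.9]
ee_rot: [0.002, 1.0, -0.011, 0.005]
force: [-0.8, 0.4, 1.9]
grip_width: 0.0
```

>>> play_rows([
  [0,0,-0.8,0,0,0,-1],
])

```text
time_s: 5.38
eef_pos: [507.2, 79.5, 94.2]
ee_rot: [0.002, 1.0, -0.011, 0.005]
force: [-1.7, -0.3, 3.8]
grip_width: -0.0
```

M rocks: contact came near 98.3, and it sank about 4 mm at only 2–4 N. I'll let go, move over its knob and press straight down.

>>> play_rows([
  [0,0,-0.4,0,0,0,-1],
])

```text
time_s: 5.47
eef_pos: [507.3, 79.5, 94.1]
ee_rot: [0.002, 1.0, -0.011, 0.005]
force: [-1.8, 0.3, 6.3]
grip_width: -0.0
```

>>> play_rows([
  [0,0,6,0,0,0,-1],
  [0,0,15,0,0,0,-1],
  [0,0,8,0,0,0,-1],
  [16,0,0,0,0,0,-1],
  [16,0,0,0,0,0,-1],
])

```text
time_s: 5.88
eef_pos: [537.9, 79.8, 125.2]
ee_rot: [0.002, 1.0, -0.011, 0.004]
force: [-0.2, -0.3, -0.1]
grip_width: -0.004
```

>>> play_rows([
  [0,0,0,0,0,0,-1],
  [0,0,0,0,0,0,-1],
])

```text
time_s: 6.05
eef_pos: [539.5, 79.6, 125.6]
ee_rot: [0.002, 1.0, -0.011, 0.005]
force: [0.4, -0.0, 0.4]
grip_width: -0.001
```

```bash
python3 - <<'E'
from geo import *
from rig import sense
o=[optics.capture(n)["img"] for n in("top","side")]
a=o[0][168:288,216:336];b=o[1][150:270,226:346]
cv2.imwrite("pics/m1.png",cv2.resize(np.hstack([a,b]),None,fx=3.3,fy=3.3,interpolation=cv2.INTER_CUBIC))
print(sense()["eef_pos"],sense()["force"])
E
```

```text
[539.12840508  79.56460793 125.54818823] [-0.42746796 -1.10987516 -0.01795748]
```

View pics/m1.png

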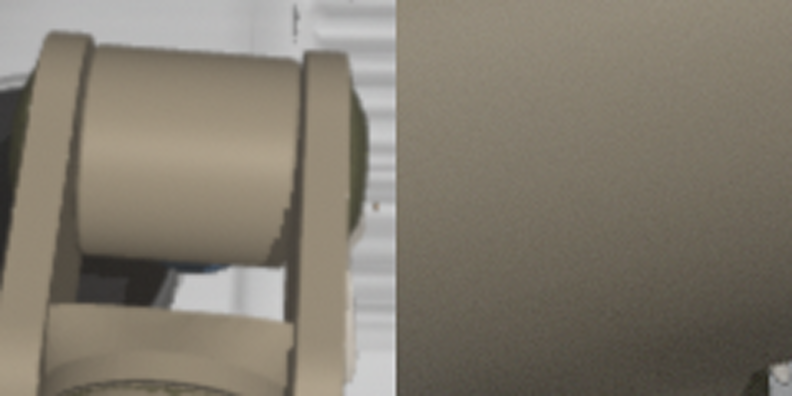

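The view is blocked again, since the wrist covers the lid in both crops. I'm over the measured knob axis (539,80), so I'll go down by touch.

>>> play_rows([
  [0,0,-5,0,0,0,-1],
  [0,0,-4,0,0,0,-1],
  [0,0,0,0,0,0,-1],
])

```text
time_s: 6.4
eef_pos: [537.5, 79.7, 115.5]
ee_rot: [0.002, 1.0, -0.011, 0.004]
force: [0.2, 0.4, -0.1]
grip_width: -0.001
```

>>> play_rows([
  [0,0,-1,0,0,0,-1],
])

```text
time_s: 6.48
eef_pos: [537.2, 79.7, 114.3]
ee_rot: [0.002, 1.0, -0.011, 0.004]
force: [0.7, 0.1, 0.6]
grip_width: 0.002
```

>>> play_rows([
  [0,0,-1,0,0,0,-1],
])

```text
time_s: 6.57
eef_pos: [536.9, 79.8, 113.1]
ee_rot: [0.002, 1.0, -0.011, 0.004]
force: [0.3, -0.6, 1.6]
grip_width: 0.003
```

>>> play_rows([
  [0,0,-1,0,0,0,-1],
])

```text
time_s: 6.65
eef_pos: [537.2, 79.8, 112.5]
ee_rot: [0.002, 1.0, -0.011, 0.004]
force: [-0.0, 0.2, 6.4]
grip_width: -0.001
```

Contact came on the knob top at about 113, as expected. I'll keep pressing.

>>> play_rows([
  [0.5,0,-1,0,0,0,-1],
])

```text
time_s: 6.73
eef_pos: [538.0, 79.7, 112.1]
ee_rot: [0.002, 1.0, -0.011, 0.005]
force: [-2.8, 0.2, 7.0]
grip_width: -0.002
```

>>> play_rows([
  [0,0,-1,0,0,0,-1],
])

```text
time_s: 6.82
eef_pos: [538.3, 79.7, 111.7]
ee_rot: [0.002, 1.0, -0.011, 0.005]
force: [-1.3, -0.5, 6.2]
grip_width: -0.001
```

>>> play_rows([
  [0,0,-1,0,0,0,-1],
])

```text
time_s: 6.9
eef_pos: [538.6, 79.7, 111.4]
ee_rot: [0.002, 1.0, -0.011, 0.006]
force: [-1.5, 0.3, 5.8]
grip_width: 0.003
```

>>> play_rows([
  [0,0,-1,0,0,0,-1],
])

```text
time_s: 6.98
eef_pos: [538.8, 79.7, 111.1]
ee_rot: [0.002, 1.0, -0.011, 0.006]
force: [-3.5, 0.2, 7.1]
grip_width: -0.001
```

>>> play_rows([
  [-0.2,0,-2,0,0,0,-1],
  [-0.2,0,-2,0,0,0,-1],
])

```text
time_s: 7.15
eef_pos: [538.5, 79.8, 108.6]
ee_rot: [0.002, 1.0, -0.01, 0.007]
force: [-5.1, 0.4, 7.7]
grip_width: -0.0
```

>>> play_rows([
  [-0.2,0,-2,0,0,0,-1],
  [-0.2,0,-2,0,0,0,-1],
])

```text
time_s: 7.32
eef_pos: [537.7, 79.8, 106.0]
ee_rot: [0.003, 1.0, -0.01, 0.007]
force: [-5.5, -0.6, 15.1]
grip_width: -0.001
```

>>> play_rows([
  [0,0,-1.5,0,0,0,-1],
])

```text
time_s: 7.4
eef_pos: [537.7, 79.8, 105.9]
ee_rot: [0.003, 1.0, -0.01, 0.007]
force: [-7.0, -0.2, 18.4]
grip_width: 0.003
```

The knob slid from about 112.5 to 106 and stopped hard at 18 N. I'll lift off and check by pressing the edge where it rocked before.

>>> play_rows([
  [0,0,6,0,0,0,-1],
  [0,0,12,0,0,0,-1],
  [-16,0,0,0,0,0,-1],
  [-15,0,0,0,0,0,-1],
  [0,0,0,0,0,0,-1],
])

```text
time_s: 7.82
eef_pos: [506.3, 79.7, 125.7]
ee_rot: [0.003, 1.0, -0.01, 0.008]
force: [-0.4, -0.4, -0.8]
grip_width: 0.002
```

>>> play_rows([
  [0,0,-10,0,0,0,-1],
  [0,0,-10,0,0,0,-1],
  [0,0,-8,0,0,0,-1],
  [0,0,0,0,0,0,-1],
])

```text
time_s: 8.15
eef_pos: [507.6, 79.6, 95.0]
ee_rot: [0.003, 1.0, -0.01, 0.008]
force: [0.3, -0.3, -0.1]
grip_width: -0.001
```

>>> play_rows([
  [0,0,-1,0,0,0,-1],
])

```text
time_s: 8.23
eef_pos: [507.8, 79.6, 93.1]
ee_rot: [0.003, 1.0, -0.01, 0.008]
force: [0.4, 0.1, -0.6]
grip_width: 0.003
```

>>> play_rows([
  [0,0,-1,0,0,0,-1],
])

```text
time_s: 8.32
eef_pos: [507.9, 79.6, 91.9]
ee_rot: [0.003, 1.0, -0.01, 0.008]
force: [-5.5, 0.9, 12.7]
grip_width: -0.001
```

>>> play_rows([
  [0,0,-0.7,0,0,0,-1],
])

```text
time_s: 8.4
eef_pos: [508.0, 79.6, 91.7]
ee_rot: [0.003, 1.0, -0.01, 0.007]
force: [-7.6, -0.1, 16.2]
grip_width: -0.003
```

The edge is firm now, with contact near 92.3, about 6 mm below before. I'll retreat and take a last look.

>>> play_rows([
  [0,0,6,0,0,0,-1],
  [0,0,20,0,0,0,-1],
  [0,0,35,0,0,0,-1],
  [0,0,35,0,0,0,-1],
  [-20,-30,10,0,0,0,-1],
])

```text
time_s: 8.82
eef_pos: [488.1, 51.6, 200.0]
ee_rot: [0.002, 1.0, -0.008, 0.005]
force: [2.2, -0.3, 1.5]
grip_width: 0.004
```

>>> play_rows([
  [-20,-35,0,0,0,0,-1],
  [-20,-35,0,0,0,0,-1],
  [-20,-35,0,0,0,0,-1],
  [-20,-35,0,0,0,0,-1],
  [-20,-35,0,0,0,0,-1],
])

```text
time_s: 9.23
eef_pos: [386.0, -127.5, 205.9]
ee_rot: [0.005, 1.0, -0.004, 0.011]
force: [0.6, -2.1, 0.0]
grip_width: -0.002
```

>>> play_rows([
  [-20,-35,0,0,0,0,-1],
  [-20,-35,0,0,0,0,-1],
  [-20,-35,0,0,0,0,-1],
  [-10,-20,0,0,0,0,-1],
  [0,0,0,0,0,0,-1],
])

```text
time_s: 9.65
eef_pos: [309.6, -262.0, 208.6]
ee_rot: [0.008, 1.0, -0.007, 0.013]
force: [-0.6, 0.6, -0.4]
grip_width: -0.002
```

```bash
python3 - <<'E'
from geo import *
from rig import sense
o=[optics.capture(n)["img"] for n in("top","side")]
cv2.imwrite("pics/end.png",cv2.resize(np.hstack([o[0][30:330,100:500],o[1][100:400,100:500]]),None,fx=1,fy=1))
print(sense()["eef_pos"],sense()["force"],sense()["time_s"])
E
```

```text
[ 310.90901084 -259.33734327  208.44960556] [ 0.13021878  0.31496922 -0.08968219] 9.75
```

View pics/end.png

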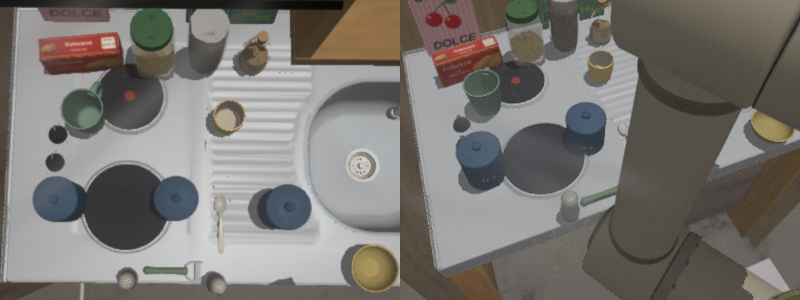

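The top view (left) shows the bystanders where they were: spoon at (220,222), peeler at (172,270), shakers at (127,281) and (216,284), plus mug and cup. The lids look level and the arm is clear, so I'm handing in.

```bash
python3 -c "
from rig import ctrl; print(ctrl.finish_job())"
```

```text
the job is handed in; nothing more can be done
None
```

The middle canister's lid was the one that rocked. I pressed it home on its knob and handed the job in after about 10 s of robot time.

- **Right lid:** firm. It gave less than 1 mm under about 8.5 N.
- **Middle lid:** its near edge sank about 4 mm at 2–4 N, so this was the loose one. My last small step there reached 6.3 N, a little over the light-press range.
- **Left lid:** not tested, because the loose one was already found.
- **Pressing home:** the middle knob resisted up to about 7 N, slid from about 112.5 to 106 mm and stopped hard. I pressed to 18 N there.
- **Last checks:** I pressed the same edge again and it was firm, about 6 mm lower than before, though that press reached 16 N. The final pictures show the lids level and the bystanders where they were.

One disagreement: the heights I measured by camera were about 7–8 mm lower than where the fingers touched, so I relied on touch for height. The arm blocked the close-up pictures during pressing, so the rocking and seating results come from force and position readings alone.

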